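# Close and latch the specimen box

### The job

Close up the specimen box that has the bracket fungus in it: with the fingertips push its raised lid over and down until it is fully shut, and only then push its sliding catch all the way home over the lid's tongue. Leave the empty box open just as it is, do not pick anything up, and do not disturb the fungus, the jar, the brush or the hand lens.

Things in the scene. Friction and masses are not known exactly. Their poses are not given: they have to be found in the camera images.
- fungus_box: Black box, white lining, raised hinged lid: the one with the fungus in it (the two boxes are alike but for that). 150 (x) by 180 (y) mm, rim 70 mm high, walls 5 mm, fixed to the table. Origin: centre of its underside, on the table; x points from the hinged side (robot's side) to the catch side, y to the left seen along x, z up.
- fungus_lid (a joint): Its lid's angle, rad: 0 shut, pi/2 upright, opens towards the robot, stop at 1.75. Hinge line: box x = -75, z = 70 mm. The lid is 8 mm thick, reaches 151 mm from the hinge; shut, its flat top is 78 mm above the table. Stays at any angle; 2 to 3 N at 120 mm from the hinge swings it. Pushed on its outer face (robot's side) it swings over and down, away from the robot
- fungus_catch (a joint): Its steel catch, m: 0 fully back, 0.035 fully home (stop). Slides along the box's +y, needs about 2 N, stays where it is left. Home, its bolt lies over the steel tongue on the shut lid's free edge
- fungus_catch_tab (a point): Top centre of the catch's upright thumb tab, 12 (box x) by 16 (box y) mm, 105 mm above the table, 27 mm above the shut lid, at box x = 89, y = -40 mm + catch value. Its -y face is free to be pushed. A bolt bar (top 81 mm high) runs 38 mm from the tab to +y. Below lies a rail, top 67 mm high, with an end stop at box y = -64 to -68, 75 mm high
- empty_box: The like box with nothing in it, same lid and catch; to be left open. 150 (x) by 180 (y) mm, rim 70 mm high, walls 5 mm, fixed to the table. Origin: centre of its underside, on the table; x points from the hinged side (robot's side) to the catch side, y to the left seen along x, z up.
- empty_lid (a joint): Lid angle of the empty box in rad, 0 shut; leave it.
- empty_lid_edge (a point): Middle of the free edge of the empty box's lid, on its outer face.
- empty_catch (a joint): Catch of the empty box, 0 back to 0.035 m home; leave it.
- fungus_mid (a point): Middle (14 mm up) of the dried brown bracket fungus, two fans with banded layers, about 82 by 120 by 28 mm, lying loose in its box.
- jar_mid (a point): Middle of a glass jar with a metal cap, 60 mm across, 75 mm high, loose on the table.
- brush_grip (a point): Handle of a loose brush, 170 mm long, lying on the table.
- lens: Loose hand lens lying flat, 8 mm thick, 138 mm long, rim 60 mm across; the origin is on its underside, on the handle, 50 mm from the rim's centre.
Things that resemble listed ones, but are neither listed nor needed, are in the scene too. Leave any turquoise look-alike of the fungus_box alone. What is shaped like the empty_box but pink is not meant.

How it is judged:
On the way, in this order (a step that is already met when the one before it is completed fails the run):
1. the lid of the fungus box is shut while its catch is still back (value of joint fungus_lid below 0.04 rad and value of joint fungus_catch below 0.018 m), for 0.2 s.
2. the catch is pushed home over the shut lid (value of joint fungus_lid below 0.04 rad and value of joint fungus_catch above 0.03 m), for 0.2 s.
At the end, for the whole second after the job is handed in: The fungus box's lid is within 0.04 rad of shut and its catch is within 5 mm of fully home; the empty box's lid edge is within 30 mm of where it was and its catch still back (under 15 mm); the fungus lies within 25 mm, and jar, brush and lens within 30 mm, of where they were (all of step 2 and distance of each of empty_lid_edge, jar_mid, brush_grip, lens from where it was at the start of the episode below 0.03 m and value of joint empty_catch below 0.015 m and distance of fungus_mid from where it was at the start of the episode below 0.025 m); the robot touches nothing.
It fails at once if the catch is pushed forward before the lid is shut (value of joint fungus_catch above 0.02 m and value of joint fungus_lid above 0.08 rad).
It fails at once if the empty box's lid or catch is moved (distance of empty_lid_edge from where it was at the start of the episode above 0.03 m or value of joint empty_catch above 0.015 m).
It fails at once if the fungus is lifted or shifted (distance of fungus_mid from where it was at the start of the episode above 0.025 m).
It fails at once if the jar, brush or lens is picked up or knocked aside (distance of any of jar_mid, brush_grip, lens from where it was at the start of the episode above 0.03 m).
It also fails if it takes over 42 s, if anything falls off the work surface, if the arm or the gripper's body presses on something with over 40 N, if the wrist force passes 120 N, or if a joint passes its speed limit or range.

### The arm

A 6-joint arm with a two-finger parallel gripper is mounted at the origin on the work surface. World frame = base frame: x ahead of the robot, y to its left, z up, the work surface at z = 0. Lengths are in m, angles in rad, forces in N, time in s.
With the tool pointing down it reaches from about 0.375 to 0.975 m from the base axis. Payload 3.8 kg.
Tool frame: the origin (TCP) lies on the centre line of the jaws, within the pads' length; the fingertips stand 22 mm ahead of it and the grasp point (between the pads) lies 3 mm ahead of it; z points along the fingers, x is the direction in which the jaws open and shut, and the axes are right-handed (so a half turn about z gives the same grasp; the last joint's range is limited). The gripper opens to 85 mm and grips with 20 to 120 N. Pads are 22 mm wide; open, the fingers measure 114 mm over their backs; the gripper's body (76 mm by 85 mm) begins 54 mm behind the grasp point. The pads swing forward as they close: fully open they stand 13 mm farther back than shut.
Start: joints at [1.274, 0.264, 1.604, -0, 1.274, -0.037], TCP at [0.173, 0.652, 0.253] pointing down, gripper open.
Joint ranges: [-2.63, 2.63], [-0.94, 2.18], [0.31, 2.57], [-1.31, 4.45], [0, 2.66], [-2.55, 2.55]. Speed limits (rad/s): [2.57, 2.57, 3.14, 3.14, 3.14, 3.14].

### API

Orientations are given as a rotation vector (axis times angle).
In Python, from workcell import bot, viewer gives the robot as it stands.
- The arm moves only by the tool move_arm, never from a script. Its argument "series" is text: rows parted by semicolons, each of 7 numbers parted by spaces: the turn, a rotation vector about the tool's x, y, z scaled (see below), then the shift along the tool's x, y, z scaled (see below), then the opening, from -1 (shut) to 1 (fully open). A call has exactly 8 rows; each row is the pose to reach, as a shift and turn from the pose commanded when the call began, along the tool's axes at that moment; what a row does not reach only later rows make up. The controller multiplies each number of a shift by 100 mm and each number of a turn by 120 degrees. A row lasts 1/10 s, in which the tool goes at most 50 mm and 8.59 degrees, less where a joint would pass 70% of its speed; a pose out of reach is approached as far as the arm can. A call with a number of a shift or a turn outside -1 to 1 is refused whole. A call with a gripper value outside its range is refused whole. The fingers move at their own pace and stop on an object; "squeeze" is the grip in N (left out, the last holds). Time passes only in rows, so rows that repeat a pose let the fingers close, or fill a call up. It gives the time, the measured TCP pose, the force and the opening at its end, in the units of the state.
- bot.read_state(): the state, without advancing time (a new reading comes with each control period).
- viewer.read_camera(name): name is "side" or "top"; returns a dict with "pixels" (480x640x3 uint8, red, green, blue), "K" (3x3 intrinsics, pixels), "world_to_cam" (4x4, takes a point from world to camera coordinates). Camera axes: x right, y up, looking along -z (the intrinsics and any distortion apply to the point x, -y, -z); pixel columns grow to the right and rows downward; lengths in m; the calibration is good to about 2 mm. A picture is of the moment at which its call begins. There is no depth.
- bot.finish_job(): hands the job in, once; it reports no verdict.
The state is a dict: "time": time; "q": joint angles; "joint_vel": joint speeds; "joint_torque": joint torques, N m; "tool_pos": TCP position; "tcp_rot": TCP orientation; "wrist_force": force on the tool from outside, world axes, zero at the start; "torque": the same for the moment, N m; "width": opening from 0.0 (shut) to 1.0 (fully open).
Only numpy, scipy, OpenCV 4.12 (cv2) and the standard library are available. Lean on these libraries where they do the work, as an engineer would, in place of code of your own. Each camera call takes 0.05 s, during which the arm holds its last target.

## Working session

There is one attempt and no reset: what is moved stays moved. The work goes in short steps, Python scripts to look and compute and a tool call to move; the robot and the scene stay as the last step left them, time stands still between calls to the robot, and variables do not carry over. Pictures are saved under pics/ and viewed, and the job is handed in when it is done.

Besides the shell and the picture viewer there is one more tool, called after "Emit:" by a JSON object that holds its "method" and its "body". move_arm: Moves the arm, as the interface text tells. Its arguments: {"type":"object","properties":{"series":{"type":"string"},"squeeze":{"type":"number"}},"required":["series"]}

```bash
mkdir -p pics; ls; python3 - <<'E'
from workcell import bot, viewer
import cv2
for n in("side","top"):
    r=viewer.read_camera(n); cv2.imwrite(f"pics/{n}0.png",r["pixels"][:,:,::-1]); print(n,r["K"],r["world_to_cam"],[k for k in r])
print(bot.read_state())
E
```

```text
pics
side [[591.09515098   0.         317.4664712 ]
 [  0.         591.09515098 245.94324098]
 [  0.           0.           1.        ]] [[-0.72048935  0.6934527  -0.00429553  0.40418043]
 [-0.58518873 -0.60465738  0.54031806  0.23880597]
 [ 0.3720877   0.3918071   0.84144991 -1.4235809 ]
 [ 0.          0.          0.          1.        ]] ['pixels', 'K', 'world_to_cam']
top [[472.42563549   0.         305.8202184 ]
 [  0.         472.42563549 236.43458228]
 [  0.           0.           1.        ]] [[ 0.00566646 -0.99997754 -0.00358046 -0.03034287]
 [ 0.97759866  0.00478621  0.21042328 -0.54646565]
 [-0.21040141 -0.00469261  0.97760382 -1.04638898]
 [ 0.          0.          0.          1.        ]] ['pixels', 'K', 'world_to_cam']
{'time': 0.1, 'q': array([ 1.27410561e+00,  2.64741025e-01,  1.60520833e+00, -2.80203933e-05,
        1.27367433e+00, -3.69094840e-02]), 'joint_vel': array([ 9.03139571e-05, -2.89057275e-03, -3.79686950e-03, -1.20894915e-03,
        1.02718472e-03, -5.02068004e-04]), 'joint_torque': array([-8.21031645e-04, -5.16699171e+01, -3.68594348e+01, -9.31262662e-05,
        6.22141917e-03,  2.61671585e-05]), 'tool_pos': array([0.17322989, 0.65178032, 0.25205958]), 'tcp_rot': array([ 2.48950223,  1.91427284, -0.00257376]), 'wrist_force': array([-0.26666632, -0.18011284, -0.41927379]), 'torque': array([ 8.75235223e-05,  7.91390603e-02, -1.37301500e-02]), 'width': 1.0025050825707087}
```

View pics/side0.png

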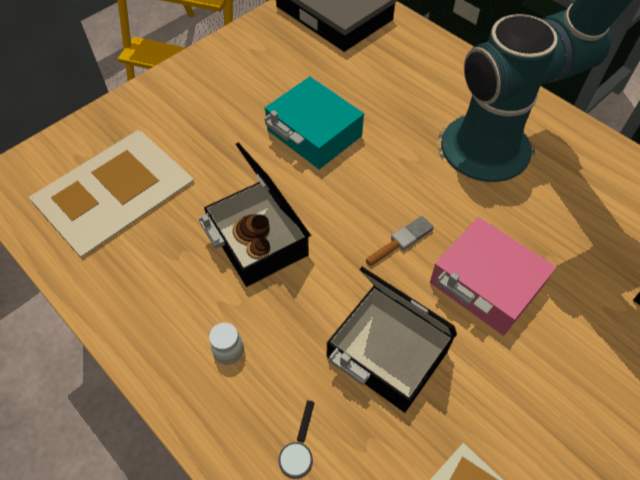

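View pics/top0.png

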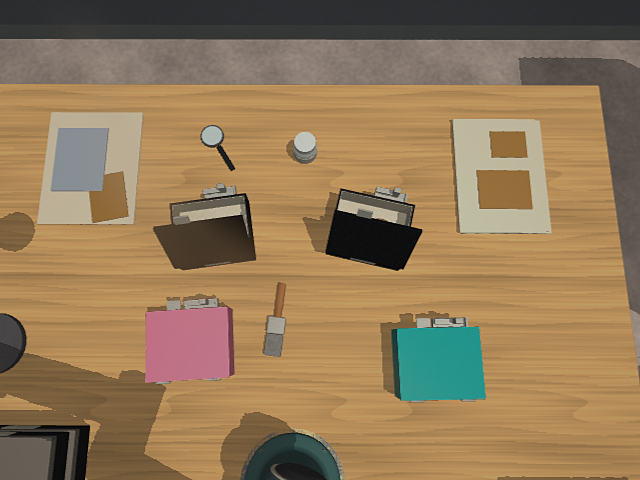

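The side picture shows the fungus in the box at about (255,230), and that box is at about (375,225) in the top picture, with its lid raised. The empty box is at (390,340) side and (210,230) top. Next I enlarge both views.

```bash
python3 - <<'E'
import cv2
a=cv2.imread("pics/side0.png")[130:300,180:330]; cv2.imwrite("pics/sc.png",cv2.resize(a,None,fx=3.5,fy=3.5,interpolation=cv2.INTER_CUBIC))
a=cv2.imread("pics/top0.png")[170:290,300:440]; cv2.imwrite("pics/tc.png",cv2.convertScaleAbs(cv2.resize(a,None,fx=5,fy=5,interpolation=cv2.INTER_CUBIC),alpha=1.6,beta=10))
E
```

```text
(no output)
```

View pics/sc.png

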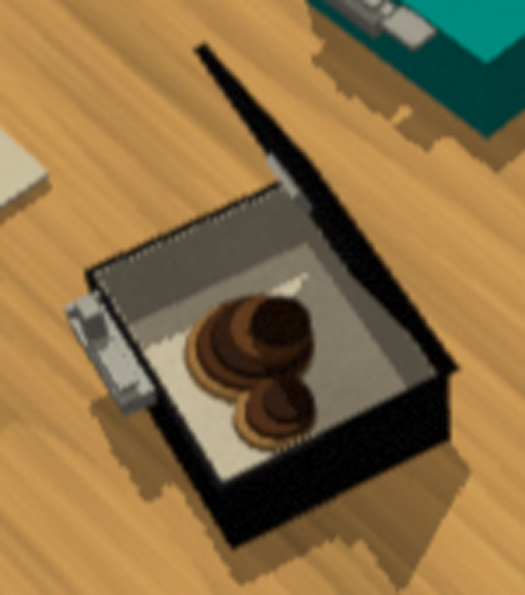

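View pics/tc.png

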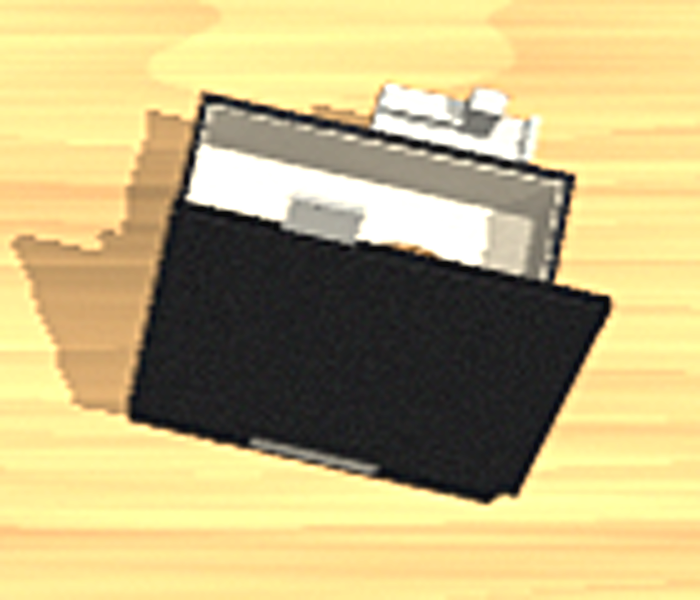

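```bash
cat > h.py <<'E'
import numpy as np, cv2
from workcell import bot, viewer
from scipy.optimize import least_squares
def cams():
    d={}
    for n in("side","top"):
        r=viewer.read_camera(n); d[n]=(r["K"],r["world_to_cam"],r["pixels"][:,:,::-1].copy())
    return d
def proj(c,p):
    p=np.atleast_2d(p); q=p@c[1][:3,:3].T+c[1][:3,3]; q=q*[1,-1,-1]; q=q@c[0].T; return q[:,:2]/q[:,2:]
def w(pose,b):
    x,y,a=pose[:3]; b=np.atleast_2d(b); c,s=np.cos(a),np.sin(a)
    return np.c_[x+c*b[:,0]-s*b[:,1], y+s*b[:,0]+c*b[:,1], b[:,2]]
def lid(th,r,t,y): return [-.075+r*np.cos(th)-t*np.sin(th), y, .07+r*np.sin(th)+t*np.cos(th)]
def draw(d,pose,tag,catch=0.):
    th=pose[3]; X,Y=.075,.09
    L=[([X,Y,.07],[X,-Y,.07],[-X,-Y,.07],[-X,Y,.07]),([X,Y,0],[X,-Y,0],[-X,-Y,0],[-X,Y,0]),
     tuple(lid(th,r,.008,y) for r,y in((0,Y),(.151,Y),(.151,-Y),(0,-Y))),
     tuple([.089+i*.006,-.04+catch+j*.008,.105] for i,j in((1,1),(1,-1),(-1,-1),(-1,1)))]
    for n,(u0,u1,v0,v1) in {"side":(180,330,130,300),"top":(300,440,170,290)}.items():
        im=cv2.resize(d[n][2][v0:v1,u0:u1],None,fx=5,fy=5,interpolation=cv2.INTER_CUBIC)
        if n=="side": im=cv2.resize(im,None,fx=.7,fy=.7)
        k=im.shape[1]/(u1-u0)
        im=cv2.convertScaleAbs(im,alpha=1.5,beta=15)
        for l,c in zip(L,((0,0,255),(0,255,0),(255,0,255),(255,0,0))):
            p=((proj(d[n],w(pose,l))-[u0,v0]+.5)*k).astype(int); cv2.polylines(im,[p.reshape(-1,1,2)],True,c,1)
        cv2.imwrite(f"pics/{tag}_{n}.png",im)
E
python3 - <<'E'
from h import *
d=cams(); X,Y=.075,.09
def obs(th): return [("top",[X,Y,.07],(341,189)),("top",[X,-Y,.07],(414.8,205.2)),("top",lid(th,.151,0.004,Y),(336,211.6)),("top",lid(th,.151,0.004,-Y),(422,230)),
("side",[X,-Y,.07],(205.7,207.7)),("side",[X,Y,.07],(243.4,268.6)),("side",[X,Y,0],(246.9,286.6)),("side",lid(th,.151,0.004,-Y),(238,143.1)),
("top",[.089,-.04,.105],(397.6,188.4))]
f=lambda p:np.concatenate([proj(d[n],w(p,b))[0]-q for n,b,q in obs(p[3])])
s=least_squares(f,[.5,-.15,-.2,1.4]); print(s.x,s.fun.reshape(-1,2).round(1))
draw(d,s.x,"fit")
E
```

```text
[ 0.56733121 -0.1779836  -0.22015277  1.18023795] [[-1.5 -0.4]
 [-0.1 -0.3]
 [-1.8 -0.4]
 [-0.2  0.5]
 [-1.8 -1.6]
 [-0.1  0.4]
 [ 0.1 -0.4]
 [-1.3 -1. ]
 [-0.1  1.8]]
```

View pics/fit_side.png

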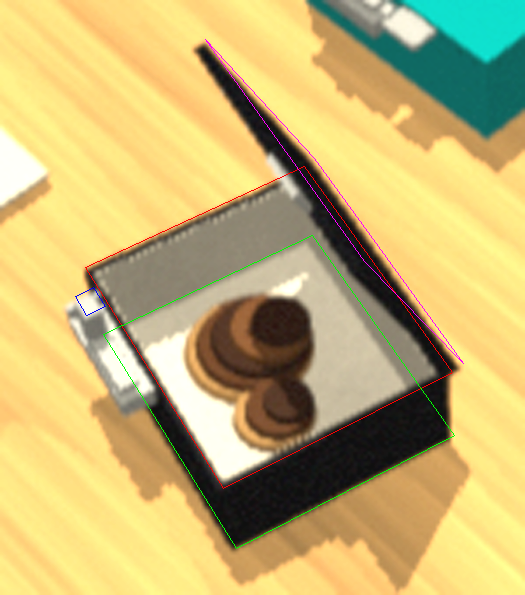

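View pics/fit_top.png

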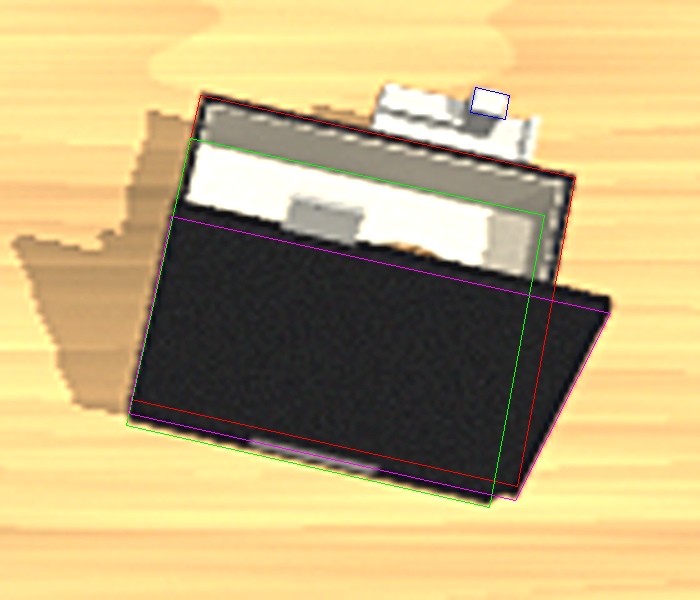

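The box fit is good to about 3 mm: box at (0.567,-0.178), yaw -0.22, lid near 1.18 rad. The tool axes nearly match the box's, with tool x close to box y and tool y close to box x. First I raise the arm, shut the jaws and trim the yaw by 2°.

Emit:
{"method": "move_arm", "body": {"series": "0 0 -0.005 0 0 -0.2 -1; 0 0 -0.01 0 0 -0.4 -1; 0 0 -0.018 0 0.1 -0.6 -1; 0 0 -0.018 0 0.3 -0.8 -1; 0 0 -0.018 -0.2 0.5 -1 -1; 0 0 -0.018 -0.5 0.7 -1 -1; 0 0 -0.018 -0.8 0.9 -1 -1; 0 0 -0.018 -1 1 -1 -1", "squeeze": 30}}

```text
time: 1.0
tool_pos: [0.2452, 0.528, 0.3534]
tcp_rot: [2.454, 1.96, 0.0]
wrist_force: [0.8, 1.1, 0.1]
width: 0.003
```

Emit:
{"method": "move_arm", "body": {"series": "0 0 0 -0.2 0.2 -0.1 -1; 0 0 0 -0.4 0.4 -0.2 -1; 0 0 0 -0.6 0.6 -0.3 -1; 0 0 0 -0.8 0.8 -0.3 -1; 0 0 0 -1 1 -0.3 -1; 0 0 0 -1 1 -0.3 -1; 0 0 0 -1 1 -0.3 -1; 0 0 0 -1 1 -0.3 -1"}}

```text
time: 1.8
tool_pos: [0.3195, 0.4109, 0.3831]
tcp_rot: [-2.453, -1.962, 0.0]
wrist_force: [1.0, -0.4, 0.0]
width: -0.001
```

Emit:
{"method": "move_arm", "body": {"series": "0 0 0 -0.2 0.2 0 -1; 0 0 0 -0.4 0.4 0 -1; 0 0 0 -0.6 0.6 0 -1; 0 0 0 -0.7 0.7 0 -1; 0 0 0 -0.8 0.8 0 -1; 0 0 0 -0.9 0.9 0 -1; 0 0 0 -1 0.95 0 -1; 0 0 0 -1 1 0 -1"}}

```text
time: 2.6
tool_pos: [0.3955, 0.2901, 0.3834]
tcp_rot: [-2.455, -1.961, 0.0]
wrist_force: [0.1, -0.1, -0.0]
width: 0.004
```

Emit:
{"method": "move_arm", "body": {"series": "0 0 0 -0.2 0.2 0 -1; 0 0 0 -0.4 0.4 0 -1; 0 0 0 -0.6 0.5 0 -1; 0 0 0 -0.7 0.6 0 -1; 0 0 0 -0.8 0.7 0 -1; 0 0 0 -0.9 0.8 0 -1; 0 0 0 -1 0.8 0 -1; 0 0 0 -1 0.8 0 -1"}}

```text
time: 3.4
tool_pos: [0.4512, 0.1749, 0.3832]
tcp_rot: [-2.455, -1.96, 0.001]
wrist_force: [0.0, 0.1, 0.0]
width: -0.003
```

Emit:
{"method": "move_arm", "body": {"series": "0 0 0 -0.2 0.1 0 -1; 0 0 0 -0.4 0.2 0 -1; 0 0 0 -0.6 0.3 0 -1; 0 0 0 -0.7 0.4 0 -1; 0 0 0 -0.8 0.5 0 -1; 0 0 0 -0.9 0.6 0 -1; 0 0 0 -1 0.7 0 -1; 0 0 0 -1 0.7 0 -1"}}

```text
time: 4.2
tool_pos: [0.4986, 0.0616, 0.383]
tcp_rot: [2.455, 1.96, -0.001]
wrist_force: [-1.5, -0.2, -0.0]
width: -0.003
```

Emit:
{"method": "move_arm", "body": {"series": "0 0 0 -0.2 0 0 -1; 0 0 0 -0.4 0 0 -1; 0 0 0 -0.6 0 0 -1; 0 0 0 -0.7 0 0 -1; 0 0 0 -0.8 0 0 -1; 0 0 0 -0.9 0 0 -1; 0 0 0 -1 0 0 -1; 0 0 0 -1 0 0 -1"}}

```text
time: 5.0
tool_pos: [0.4754, -0.0356, 0.3833]
tcp_rot: [2.455, 1.96, -0.0]
wrist_force: [-0.5, 0.2, 0.2]
width: 0.001
```

Emit:
{"method": "move_arm", "body": {"series": "0 0 0 -0.2 0 0.1 -1; 0 0 0 -0.4 0.1 0.2 -1; 0 0 0 -0.6 0.2 0.4 -1; 0 0 0 -0.8 0.2 0.5 -1; 0 0 0 -1 0.2 0.7 -1; 0 0 0 -1 0.2 0.9 -1; 0 0 0 -1 0.2 1 -1; 0 0 0 -1 0.2 1 -1"}}

```text
time: 5.8
tool_pos: [0.4722, -0.1361, 0.2814]
tcp_rot: [-2.451, -1.96, 0.003]
wrist_force: [0.2, 0.1, -0.1]
width: -0.0
```

Emit:
{"method": "move_arm", "body": {"series": "0 0 0 -0.1 0 0.2 -1; 0 0 0 -0.2 0 0.4 -1; 0 0 0 -0.2 0 0.6 -1; 0 0 0 -0.2 0 0.7 -1; 0 0 0 -0.2 0 0.8 -1; 0 0 0 -0.2 0 0.86 -1; 0 0 0 -0.2 0 0.86 -1; 0 0 0 -0.2 0 0.86 -1"}}

```text
time: 6.6
tool_pos: [0.4692, -0.1563, 0.1979]
tcp_rot: [2.453, 1.961, 0.001]
wrist_force: [0.6, 0.9, 0.4]
width: 0.004
```

```bash
python3 - <<'E'
from h import *
d=cams(); draw(d,[.5673,-.178,-.2202,1.18],"a"); print(bot.read_state()["tool_pos"],bot.read_state()["wrist_force"])
E
```

```text
[ 0.46931893 -0.15639805  0.198204  ] [-0.36208136 -0.31578995 -0.5374002 ]
```

View pics/a_side.png

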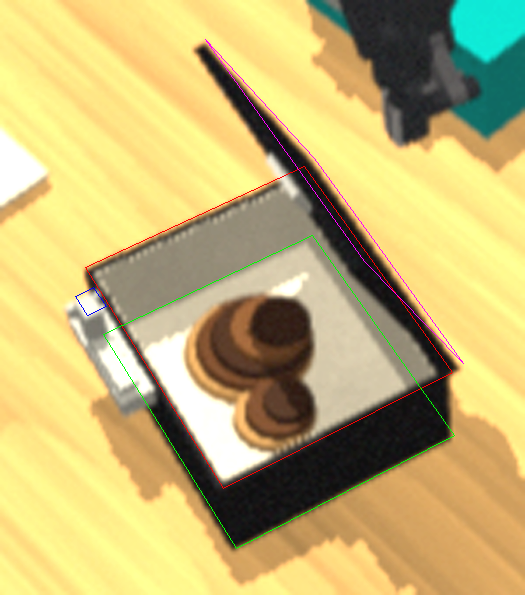

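View pics/a_top.png

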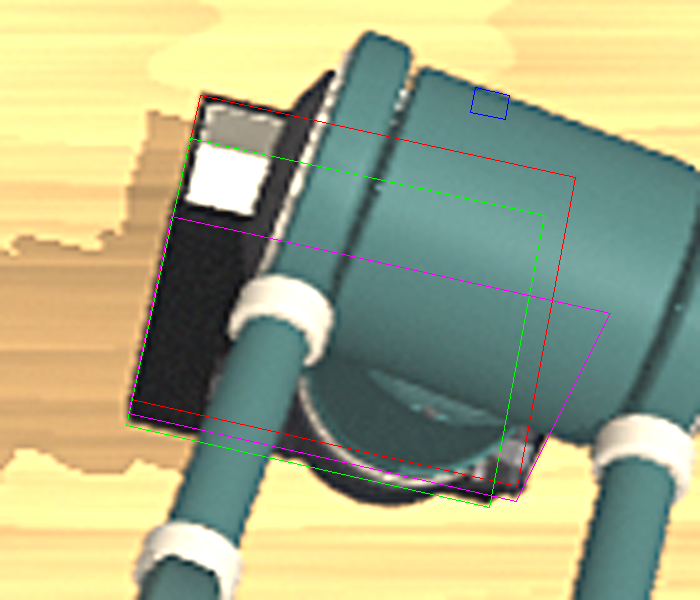

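The fingertips stand behind the lid at about (400,135) in the side crop, clear of it. Now I push on along an arc.

Emit:
{"method": "move_arm", "body": {"series": "0 0 0 0 0.15 0 -1; 0 0 0 0 0.3 0 -1; 0 0 0 0 0.42 0 -1; 0 0 0 0 0.52 0 -1; 0 0 0 0 0.61 0.02 -1; 0 0 0 0 0.7 0.05 -1; 0 0 0 0 0.8 0.11 -1; 0 0 0 0 0.89 0.18 -1"}}

```text
time: 7.5
tool_pos: [0.5563, -0.1761, 0.1788]
tcp_rot: [2.454, 1.961, 0.0]
wrist_force: [-1.7, -0.3, 1.0]
width: -0.001
```

```bash
python3 - <<'E'
from h import *
d=cams(); draw(d,[.5673,-.178,-.2202,.8],"b"); print(bot.read_state()["tool_pos"],bot.read_state()["wrist_force"])
E
```

```text
[ 0.55639044 -0.17598835  0.1779967 ] [-0.03466577 -0.69796298 -0.27963809]
```

View pics/b_side.png

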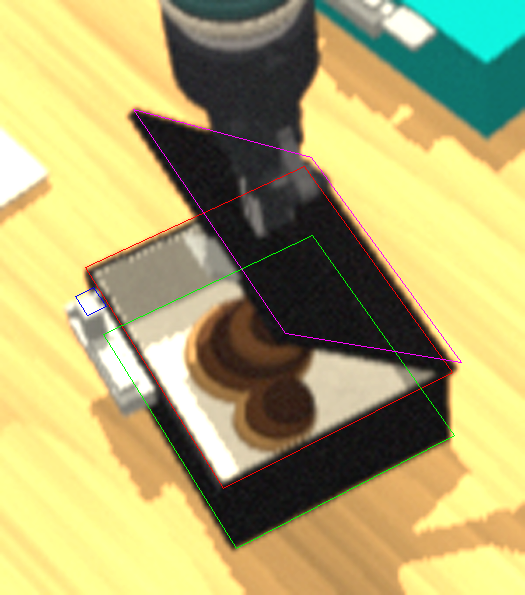

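The lid is following the fingertips and stands at about 0.75 rad. I continue along the arc.

Emit:
{"method": "move_arm", "body": {"series": "0 0 0 0 0.08 0.07 -1; 0 0 0 0 0.16 0.15 -1; 0 0 0 0 0.22 0.25 -1; 0 0 0 0 0.28 0.34 -1; 0 0 0 0 0.33 0.44 -1; 0 0 0 0 0.37 0.54 -1; 0 0 0 0 0.39 0.62 -1; 0 0 0 0 0.4 0.7 -1"}}

```text
time: 8.4
tool_pos: [0.595, -0.1848, 0.1086]
tcp_rot: [2.454, 1.961, 0.001]
wrist_force: [2.0, -0.3, 1.8]
width: -0.004
```

Emit:
{"method": "move_arm", "body": {"series": "0 0 0 0 0.01 0.03 -1; 0 0 0 0 0.01 0.05 -1; 0 0 0 0 0.01 0.07 -1; 0 0 0 0 0.01 0.08 -1; 0 0 0 0 0.01 0.09 -1; 0 0 0 0 0.01 0.1 -1; 0 0 0 0 0.01 0.1 -1; 0 0 0 0 0.01 0.1 -1"}}

```text
time: 9.2
tool_pos: [0.5954, -0.1848, 0.1]
tcp_rot: [-2.454, -1.962, -0.0]
wrist_force: [-2.4, 0.6, 5.0]
width: -0.0
```

```bash
python3 - <<'E'
from h import *
d=cams(); draw(d,[.5673,-.178,-.2202,.0],"c"); print(bot.read_state()["tool_pos"],bot.read_state()["wrist_force"])
E
```

```text
[ 0.5954114  -0.18483037  0.10000429] [-2.80846754  1.03940688  5.45956581]
```

View pics/c_side.png

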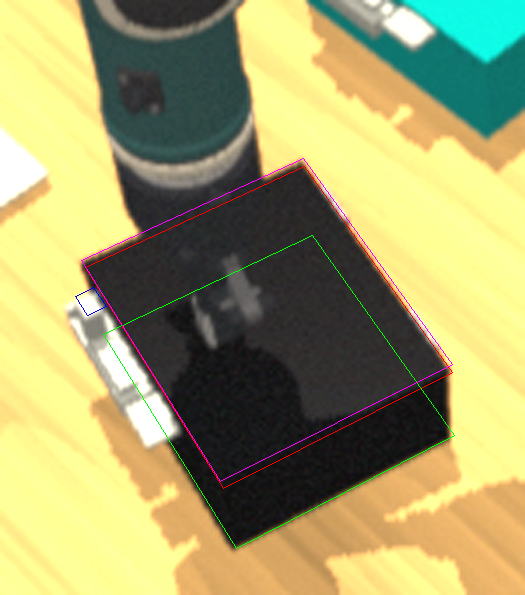

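The lid outline matches shut and the fingertip is at z = 78 mm. I press a little more to confirm it is on the stop.

Emit:
{"method": "move_arm", "body": {"series": "0 0 0 0 0 0.01 -1; 0 0 0 0 0 0.02 -1; 0 0 0 0 0 0.03 -1; 0 0 0 0 0 0.03 -1; 0 0 0 0 0 0.04 -1; 0 0 0 0 0 0.04 -1; 0 0 0 0 0 0.04 -1; 0 0 0 0 0 0.04 -1"}}

```text
time: 10.1
tool_pos: [0.5955, -0.1849, 0.0997]
tcp_rot: [2.454, 1.962, -0.0]
wrist_force: [-10.8, 3.7, 24.4]
width: 0.0
```

The lid is firmly on the stop: 24 N with only 0.3 mm more travel. Next I lift, move beside the tab and take a look.

Emit:
{"method": "move_arm", "body": {"series": "0 0 0 0 0 -0.3 -1; 0 0 0 0 0 -0.6 -1; 0 0 0 -0.2 0.1 -0.7 -1; 0 0 0 -0.4 0.2 -0.7 -1; 0 0 0 -0.6 0.4 -0.7 -1; 0 0 0 -0.8 0.5 -0.7 -1; 0 0 0 -0.82 0.6 -0.7 -1; 0 0 0 -0.82 0.6 -0.7 -1"}}

```text
time: 10.9
tool_pos: [0.6362, -0.279, 0.1636]
tcp_rot: [-2.454, -1.959, 0.001]
wrist_force: [0.7, 1.0, -0.1]
width: 0.003
```

```bash
python3 - <<'E'
from h import *
d=cams(); draw(d,[.5673,-.178,-.2202,.0],"d"); p=bot.read_state()["tool_pos"];print(p,bot.read_state()["wrist_force"])
c,s=np.cos(-.2202),np.sin(-.2202);e=p[:2]-[.5673,-.178];print(c*e[0]+s*e[1],-s*e[0]+c*e[1])
E
```

```text
[ 0.63548764 -0.27749633  0.16394738] [0.71031944 0.03659858 0.19617313]
0.08827362971743447 -0.08220000251643697
```

View pics/d_side.png

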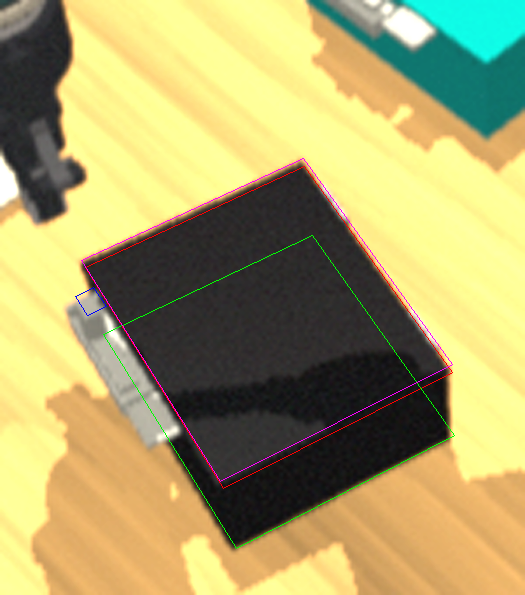

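The lid stays shut and the tab is where expected, at about (90,302) in the crop. The fingers are at box (88,-82) mm. I descend, then push.

Emit:
{"method": "move_arm", "body": {"series": "0 0 0 0 0.01 0.2 -1; 0 0 0 0 0.01 0.35 -1; 0 0 0 0 0.01 0.45 -1; 0 0 0 0 0.01 0.5 -1; 0 0 0 0 0.01 0.5 -1; 0 0 0 0.05 0.01 0.5 -1; 0 0 0 0.1 0.01 0.5 -1; 0 0 0 0.15 0.01 0.5 -1"}}

```text
time: 11.8
tool_pos: [0.6409, -0.2634, 0.1162]
tcp_rot: [2.453, 1.961, 0.001]
wrist_force: [-0.7, 0.3, -0.6]
width: -0.003
```

Emit:
{"method": "move_arm", "body": {"series": "0 0 0 0.05 0 0 -1; 0 0 0 0.1 0 0 -1; 0 0 0 0.15 0 0 -1; 0 0 0 0.2 0 0 -1; 0 0 0 0.25 0 0 -1; 0 0 0 0.3 0 0 -1; 0 0 0 0.35 0 0 -1; 0 0 0 0.37 0 0 -1"}}

```text
time: 12.6
tool_pos: [0.6489, -0.2271, 0.1156]
tcp_rot: [2.453, 1.962, 0.001]
wrist_force: [0.7, -1.2, 1.5]
width: 0.003
```

```bash
python3 - <<'E'
from h import *
d=cams(); draw(d,[.5673,-.178,-.2202,.0],"e",.035); p=bot.read_state()["tool_pos"];print(p,bot.read_state()["wrist_force"])
c,s=np.cos(-.2202),np.sin(-.2202);e=p[:2]-[.5673,-.178];print(c*e[0]+s*e[1],-s*e[0]+c*e[1])
E
```

```text
[ 0.64841812 -0.22708752  0.11521525] [0.72031196 0.04096479 0.14296763]
0.08988135636454103 -0.030184034847162998
```

View pics/e_side.png

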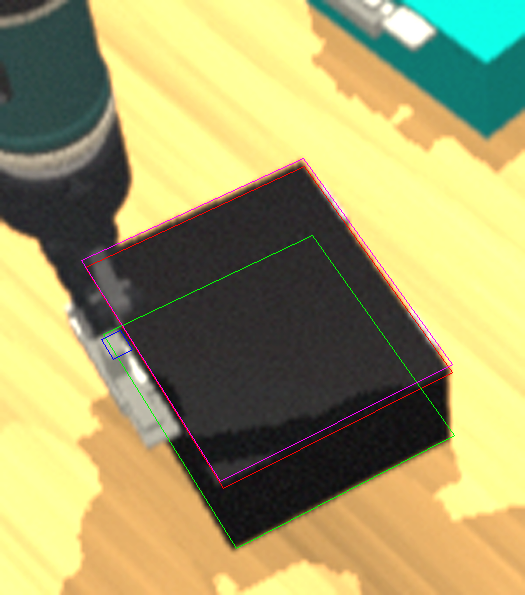

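The tab is nearly at the home outline at (117,345), with no stop force yet. I keep pushing in small steps.

Emit:
{"method": "move_arm", "body": {"series": "0 0 0 0.02 0 0 -1; 0 0 0 0.03 0 0 -1; 0 0 0 0.04 0 0 -1; 0 0 0 0.05 0 0 -1; 0 0 0 0.06 0 0 -1; 0 0 0 0.06 0 0 -1; 0 0 0 0.06 0 0 -1; 0 0 0 0.06 0 0 -1"}}

```text
time: 13.5
tool_pos: [0.649, -0.2236, 0.115]
tcp_rot: [2.453, 1.961, -0.004]
wrist_force: [-2.1, -7.1, -0.0]
width: 0.002
```

Emit:
{"method": "move_arm", "body": {"series": "0 0 0 0.01 0 0 -1; 0 0 0 0.02 0 0 -1; 0 0 0 0.03 0 0 -1; 0 0 0 0.04 0 0 -1; 0 0 0 0.04 0 0 -1; 0 0 0 0.04 0 0 -1; 0 0 0 0.04 0 0 -1; 0 0 0 0.04 0 0 -1"}}

```text
time: 14.3
tool_pos: [0.6492, -0.2229, 0.1151]
tcp_rot: [2.45, 1.959, -0.009]
wrist_force: [-4.2, -15.8, -0.6]
width: -0.0
```

The catch is on its stop: force is up to 16 N with 0.7 mm of motion. I back off, lift away and check.

Emit:
{"method": "move_arm", "body": {"series": "0 0 0 -0.1 0 0 -1; 0 0 0 -0.2 0 0 -1; 0 0 0 -0.3 0 -0.1 -1; 0 0 0 -0.4 0 -0.3 -1; 0 0 0 -0.5 0 -0.6 -1; 0 0 0 -0.7 0 -0.9 -1; 0 0 0 -0.8 0 -1 -1; 0 0 0 -0.8 0 -1 -1"}}

```text
time: 15.1
tool_pos: [0.6341, -0.2978, 0.2184]
tcp_rot: [2.452, 1.956, 0.004]
wrist_force: [0.7, 0.3, 0.0]
width: -0.003
```

Emit:
{"method": "move_arm", "body": {"series": "0 0 0 -0.2 0 0 -1; 0 0 0 -0.4 0 0 -1; 0 0 0 -0.6 0 0 -1; 0 0 0 -0.8 0 0 -1; 0 0 0 -0.8 0 0 -1; 0 0 0 -0.8 0 0 -1; 0 0 0 -0.8 0 0 -1; 0 0 0 -0.8 0 0 -1"}}

```text
time: 15.9
tool_pos: [0.6156, -0.3733, 0.2153]
tcp_rot: [-2.453, -1.962, -0.0]
wrist_force: [0.7, 0.7, 0.3]
width: -0.005
```

```bash
python3 - <<'E'
from h import *
d=cams(); draw(d,[.5673,-.178,-.2202,.0],"f",.035); cv2.imwrite("pics/fs.png",d["side"][2]);cv2.imwrite("pics/ft.png",d["top"][2]); s=bot.read_state();print(s["tool_pos"],s["wrist_force"],s["time"])
E
```

```text
[ 0.61564816 -0.3732149   0.2153869 ] [-0.48574503 -0.42796211  0.17990906] 16.0
```

View pics/f_side.png

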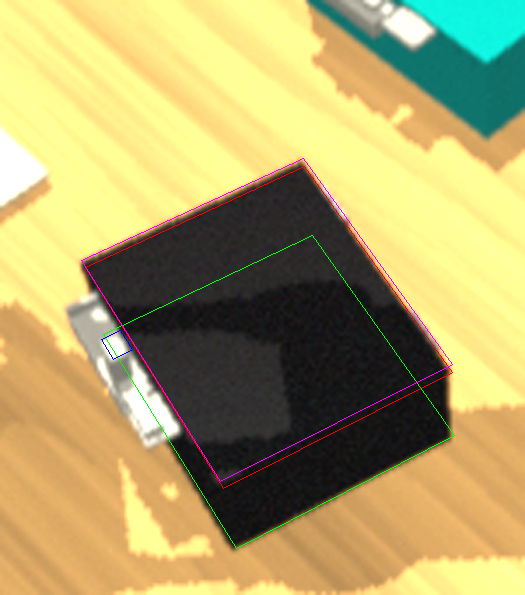

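View pics/fs.png

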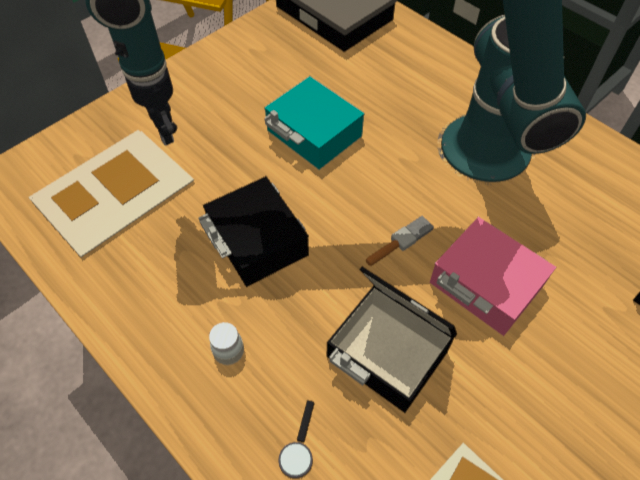

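View pics/ft.png

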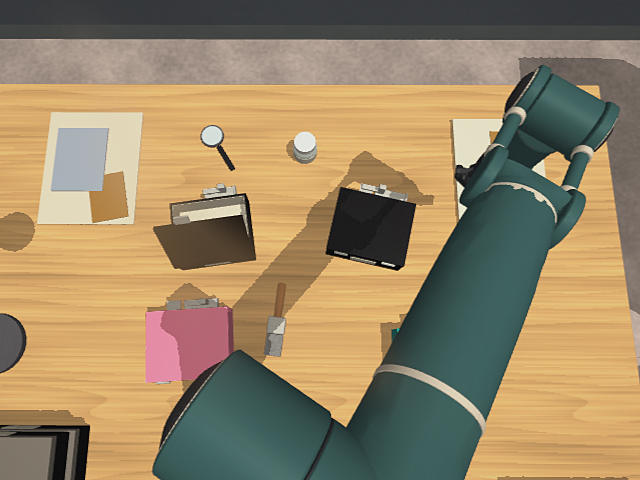

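The lid is shut and the tab matches the home outline at (117,345) in the crop. The empty box, jar, brush and lens sit at the same pixels as at the start, and the arm is clear of everything. I hand in.

```bash
python3 -c "
from workcell import bot
print(bot.finish_job())"
```

```text
the job is handed in; nothing more can be done
None
```

I shut the fungus box's lid with the closed fingertips, then pushed its catch home. The job was handed in at about 16 s of the 42 s allowed; no verdict was reported.

- **Lid:** it was on its stop with the fingertips at z = 78 mm. A further press built up 24 N for only 0.3 mm of travel, and it stayed shut after the arm lifted off.
- **Catch:** I pushed it until it met its stop, where the force rose to 16 N with 0.7 mm of motion. In the last side picture the tab matches the fully-home position.
- **Everything else:** in the last pictures the empty box, its lid and catch, the jar, the brush and the lens are where they were at the start. The arm stands clear with about zero force.
- **Not checked:** the fungus is hidden under the shut lid, so I could not see it at the end. Nothing touched it. It looked unmoved in the last picture that showed it, with the lid about halfway down.

My fit of the box's position was only good to about 3 mm, but no check failed or disagreed.

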